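Open the locker controller's battery socket

TASK

Pick up the blue pry tool, lever up the black cover of the parcel-locker controller with its blade under the yellow lip (never with the gripper itself), swing the cover right back so that it stays open, and lay the tool flat on the counter. The orange cap inside may loosen clockwise or anticlockwise: try it a little both ways, find the one that turns free, then lift the cap off and finish while still holding it level and still in the gripper, about 10 cm above its socket. Leave the parcel, the mug and the tape roll where they are.

Things in the scene. Friction and masses are not known exactly. Their poses are not given: they have to be found in the camera images.
- module: Parcel-locker controller, fixed. Origin on the counter below the cap's axis; z up; front is -x. Grey base 30 mm high (x -63 to 67, y -65 to 65 mm), in front of it a ledge 18 mm high (x -79 to -63); a grey electronics block 50 mm high on its -y side (y -65 to -131). On the base, under the black cover, the orange cap sits in a round socket 84 mm across, 17 mm high.
- cover (a joint): Opening angle of the black cover, rad: 0 shut, 1.85 fully back. A hollow hood 130 mm deep (x), 114 wide (y), 56 high, walls 3 mm, 0.14 kg, hinged along y at its far (+x) lower edge with slight friction: let go, it falls shut below about 0.7 rad, stays put in between, and falls fully open above about 1.5 rad.
- cover_hinge (a point): Middle of the cover's hinge line, at local (65, 0, 30) mm of the controller; axes as the controller's.
- cover_lip (a point): Middle of the outer edge of the underside of the cover's yellow pry lip (moves with the cover, 142 mm from the hinge). The lip is 60 mm wide, 4 thick, sticks out 12 from the cover's front. Shut: 30 mm above the counter, a 12 mm gap below it down to the ledge; the blade enters level along the controller's +x, at most 13 mm past this edge (there the base begins).
- pry_tool: Pry tool lying on the counter, 0.09 kg. Origin: under the middle of its blue handle (110 mm long along x, 20 wide, 26 high), close to its centre of mass. x points to the blade: steel, 24 mm wide, 3 thick, level, its mid-plane 13 mm above the handle's underside, from 55 to 115 mm ahead of the origin.
- blade_tip (a point): Middle of the blade's front edge (115 mm ahead of and 13 mm above the tool's origin).
- cap: Orange cap, 0.08 kg. Origin: centre of its underside, 30 mm above the counter when seated. On a 80 mm disc (top at 23 mm) a grip bar along x: 48 long, 14 wide, 23 to 49 mm high. It starts along the controller's x within 5 deg. Which way it loosens varies: the wrong way stops dead at 12 deg, the right way it turns easily, lifts free from 50 deg on, stops near 105. It does not rise as it turns.
- parcel: Small cardboard parcel, 110 x 85 x 60 mm, a bystander. Origin: centre of its underside.
- mug: Blue mug, 76 mm across, 90 mm high, a bystander. Origin: centre of its underside.
- tape_roll: Amber roll of packing tape lying flat, 96 mm across, 45 mm high, a bystander. Origin: centre of its underside.
Things that resemble listed ones, but are neither listed nor needed, are in the scene too. Of the things that look like the pry_tool, take the one that is farthest from the robot's base at the start.

How it is judged:
On the way, in this order (a step that is already met when the one before it is completed fails the run):
1. the cover is levered up on the tool (value of joint cover above 0.3 rad and contact force between pry_tool and module above 0.1 N).
2. the cover stands open (value of joint cover above 1.5 rad), for 0.2 s.
3. the tool is laid down on the counter, let go (height (world z) of pry_tool below 0.025 m and contact force between pry_tool and the fingers below 0.1 N and linear speed of pry_tool below 0.03 m/s), for 0.2 s.
4. the cap is turned loose (angle between the x axis of cap and the x axis of module, either way round above 0.7 rad), for 0.1 s.
At the end, for the whole second after the job is handed in: The cap is held still in the fingers, its underside at least 80 mm above the counter (50 mm above its seat), level within 17 degrees and touching neither controller nor tool; the cover is open beyond 1.5 rad; the pry tool lies flat and still on the counter, let go and clear of the controller (height (world z) of cap above 0.08 m and angle between cap's own z axis and vertical below 0.3 rad and linear speed of cap below 0.03 m/s and contact force between cap and the fingers above 1 N and contact force between each of cap, pry_tool and module below 0.1 N and contact force between cap and pry_tool below 0.1 N and value of joint cover above 1.5 rad and height (world z) of pry_tool below 0.025 m and angle between blade_tip's own x axis and vertical between 1.4 and 1.74 rad and linear speed of pry_tool below 0.02 m/s and contact force between pry_tool and the fingers below 0.1 N); the arm keeps its last pose, push and grip.
It fails at once if the gripper or arm touches the controller before the cover has been levered up by the tool (value of joint cover below 0.25 rad and contact force between any of the fingers, the arm and module above 1 N).
It fails at once if the parcel is moved (30 mm) (distance of parcel from where it was at the start of the episode above 0.03 m).
It fails at once if the mug is moved (30 mm) (distance of mug from where it was at the start of the episode above 0.03 m).
It fails at once if the tape roll is moved (30 mm) (distance of tape_roll from where it was at the start of the episode above 0.03 m).
It also fails if it takes over 61 s, if anything falls off the work surface, if the arm or the gripper's body presses on something with over 40 N, if the wrist force passes 120 N, or if a joint passes its speed limit or range.

ROBOT

A 7-joint arm with a two-finger parallel gripper is mounted at the origin on the work surface. World frame = base frame: x ahead of the robot, y to its left, z up, the work surface at z = 0. Lengths are in m, angles in rad, forces in N, time in s.
With the tool pointing down it reaches from about 0.425 to 1.025 m from the base axis. Payload 3.6 kg.
Tool frame: the origin (TCP) lies between the finger pads; the fingertips stand 8 mm ahead of it and the grasp point (between the pads) lies 11 mm behind it (tips_ahead is the distance from the TCP to the fingertips, in m); z points along the fingers, y is the line along which they close (so a half turn about z gives the same grasp; the last joint's range is limited). The gripper opens to 85 mm and grips with 20 to 120 N. Pads are 22 mm wide; open, the fingers measure 114 mm over their backs; the gripper's body (76 mm by 85 mm) begins 54 mm behind the grasp point. The pads swing forward as they close: fully open they stand 13 mm farther back than shut.
Start: joints at [-1.252, 0.591, 0.048, 1.609, -0.033, 0.943, -0.034], TCP at [0.29, 0.664, 0.239] pointing down, gripper open.
Joint ranges: [-2.69, 2.69], [-0.47, 2.24], [-1.27, 1.36], [0.19, 2.51], [-1.53, 4.68], [0.08, 2.07], [-3.09, 3.09]. Speed limits (rad/s): [2.57, 2.57, 3.14, 3.14, 3.14, 3.14, 3.14].

INTERFACE

Orientations are given as a unit quaternion [x, y, z, w].
In Python, from cell import sense, grab_frame, hand_in, tips_ahead gives the robot as it stands. The module is installed in compiled form; this text tells all that it offers.
- The arm moves only by the tool carry_out, never from a script. Its argument "deltas" is a list of rows, each a list of 2 entries, a list of its own where there are three numbers: the shift along the tool's x, y, z normalised to -1 to 1, where 1 is 40 cm, then the turn, a rotation vector about the tool's x, y, z normalised to -1 to 1, where 1 is 60 degrees. A call has 1 to 8 rows; each row is the pose to reach, as a shift and turn from the pose commanded when the call began, along the tool's axes at that moment; what a row does not reach only later rows make up. A row lasts 1/8 s, in which the tool goes at most 62.5 mm and 10.7 degrees, less where a joint would pass 70% of its speed; a pose out of reach is approached as far as the arm can. A call with a number of a shift or a turn outside -1 to 1 is refused whole. A call with a gripper value outside its range is refused whole. "claw" is the opening, from -1 (shut) to 1 (fully open), so that 0 is half open, set as the call begins (left out, the last holds). The fingers move at their own pace and stop on an object; "newtons" is the grip in N (left out, the last holds). Time passes only in rows, so rows that repeat a pose let the fingers close. It gives the time, the measured TCP pose, the force, the opening and the grip force at its end, in the units of the state.
- sense(): the state, without advancing time (a new reading comes with each control period).
- grab_frame(name): name is "side" or "top" or "wrist"; returns a dict with "img" (480x640x3 uint8, red, green, blue), "z_map" (480x640 float32, m along the optical axis (not along the pixel's ray), 0 where there is no reading), "fx", "fy", "cx", "cy" (pixels), "world_from_camera" (4x4, takes a point from camera to world coordinates). Camera axes: x right, y down, z forward; pixel columns grow to the right and rows downward; lengths in m; the calibration is good to about 2 mm. A picture is of the moment at which its call begins.
- hand_in(): hands the job in; it is judged then, once.
The state is a dict: "t": time; "qpos": joint angles; "dq": joint speeds; "joint_efforts": joint torques, N m; "ee_pos": TCP position; "eef_rot": TCP orientation; "contact_force": force on the tool from outside, world axes, zero at the start; "ft_torque": the same for the moment, N m; "grip_width": opening from 0.0 (shut) to 1.0 (fully open); "finger_force": force on a finger pad.
Only numpy, scipy, OpenCV 4.12 (cv2) and the standard library are available. Lean on these libraries where they do the work, as an engineer would, in place of code of your own. Each camera call takes 0.05 s, during which the arm holds its last target. There are 200 camera calls.

## Working session

There is one attempt and no reset: what is moved stays moved. The work goes in short steps, Python scripts to look and compute and a tool call to move; the robot and the scene stay as the last step left them, time stands still between calls to the robot, and variables do not carry over. Pictures are saved under pics/ and viewed, at most 10 in all, crops included, and the job is handed in when it is done.

Besides the shell and the picture viewer there is one more tool, called after "Emit:" in YAML: its name, and indented under it one key for each argument. carry_out: Moves the arm, as the interface text tells. Scaled input: -1 to 1 covers 40 cm each way for a shift and 60 degrees each way for a turn. Its arguments: {"type":"object","properties":{"deltas":{"type":"array"},"claw":{"type":"number"},"newtons":{"type":"number"}},"required":["deltas"]}

```bash
mkdir -p pics
cat > h.py <<'E'
import numpy as np, cv2
from scipy.spatial.transform import Rotation as R
from cell import sense, grab_frame, hand_in, tips_ahead
def cloud(f):
    z=f["z_map"]; v,u=np.indices(z.shape)
    p=np.stack([(u-f["cx"])/f["fx"]*z,(v-f["cy"])/f["fy"]*z,z],-1)
    T=np.array(f["world_from_camera"]); return p@T[:3,:3].T+T[:3,3]
def save(f,n): cv2.imwrite("pics/"+n+".png",f["img"][:,:,::-1])
def deltas(pos,rot):
    "rows toward a target from measured pose: normalised shift and turn"
    s=sense(); r0=R.from_quat(s["eef_rot"])
    return r0.inv().apply(np.array(pos)-s["ee_pos"])/0.4,(r0.inv()*rot).as_rotvec()/(np.pi/3)
E
python3 - <<'E'
from h import *
for n in("top","side"):
    f=grab_frame(n); save(f,n+"0"); np.savez(n+"0.npz",**f)
    print(n,np.round(f["world_from_camera"],3).tolist(),f["fx"])
print(sense(),tips_ahead)
E
```

```text
top [[0.002, -0.988, 0.157, 0.291], [-1.0, -0.005, -0.018, 0.03], [0.019, -0.157, -0.987, 1.675], [0.0, 0.0, 0.0, 1.0]] 601.4332666462867
side [[0.877, -0.351, 0.326, 0.078], [-0.479, -0.669, 0.569, -0.843], [0.018, -0.655, -0.755, 1.204], [0.0, 0.0, 0.0, 1.0]] 543.2419513131836
{'t': 0.1, 'qpos': array([-1.25251505,  0.59205528,  0.04830979,  1.60968722, -0.03331315,
        0.94271799, -0.03368818]), 'dq': array([ 0.00208762, -0.00196473, -0.00031679, -0.00366999,  0.00106796,
        0.00205479,  0.00028614]), 'joint_efforts': array([ 4.16546362e-03, -5.49996114e+01,  1.55358117e+00, -1.98824859e+01,
        9.80154000e-03,  3.90228233e-03, -1.44916953e-05]), 'ee_pos': array([0.28987313, 0.66373037, 0.23823781]), 'eef_rot': array([ 2.04399803e-01,  9.78886948e-01, -1.01930946e-03, -1.57212623e-04]), 'contact_force': array([0.3196216 , 1.26144218, 0.18043524]), 'ft_torque': array([ 0.00622991,  0.01643701, -0.02383843]), 'finger_force': 0.0, 'grip_width': 0.9983378536732278} 0.008
```

View pics/top0.png

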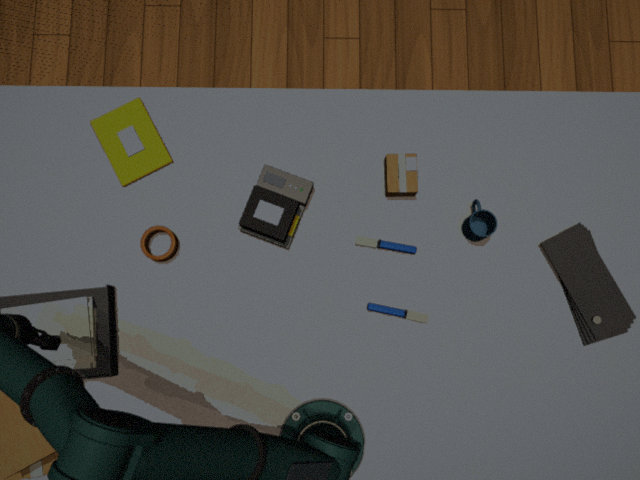

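View pics/side0.png

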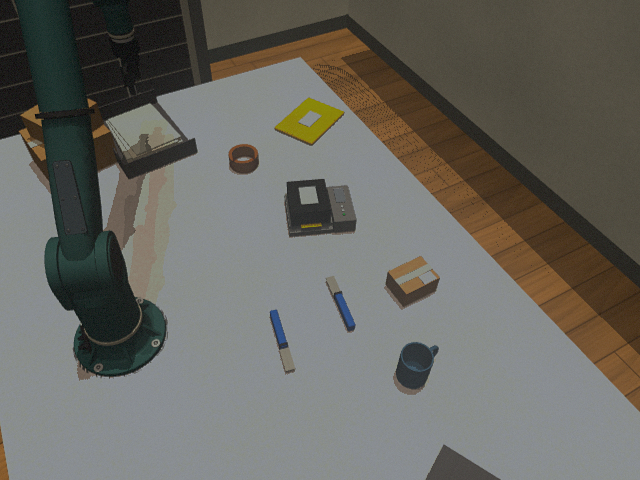

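Top view: far pry tool at (385,245), its blade to the left (368,243). The controller is at (275,205), its yellow lip facing right at (295,222). The decoy tool is at (395,312), the mug at (480,225), the parcel at (401,175) and the tape at (160,243). The side view agrees: far tool at (342,305), lip at (312,226).

Run:
```python
from h import *
for n in("top","side"):
    f=dict(np.load(n+"0.npz")); P=cloud(f); hsv=cv2.cvtColor(f["img"],cv2.COLOR_RGB2HSV)
    def rep(name,m,zr):
        m=(m&(P[...,2]>zr[0])&(P[...,2]<zr[1])&(f["z_map"]>0)&(P[...,0]>0.3)&(P[...,0]<1.3)&(abs(P[...,1])<.7)).astype(np.uint8)
        k,l,st,c=cv2.connectedComponentsWithStats(m)
        for i in range(1,k):
            if st[i,4]<25: continue
            p=P[l==i]; (cx,cy),(w,h),a=cv2.minAreaRect(p[:,:2].astype(np.float32)*1000)
            e=np.linalg.eigh(np.cov(p[:,:2].T))[1][:,1]
            print(n,name,st[i].tolist(),"med",np.round(np.median(p,0),3),"rect",round(cx),round(cy),round(w),round(h),round(a,1),"axis",round(np.degrees(np.arctan2(e[1],e[0]))%180,1))
    H,S,V=[hsv[...,i].astype(int) for i in range(3)]
    rep("blue",(H>100)&(H<125)&(S>150)&(V>60),(.01,.12))
    rep("yellow",(H>20)&(H<35)&(S>150),(.012,.06))
    rep("coverTop",V<256,(.08,.1))
    rep("all",V<256,(.009,.2))
    rep("elec",V<256,(.042,.055))
```

```text
top blue [380, 241, 36, 12, 212] med [ 0.525 -0.211  0.025] rect 526 -211 99 17 80.7 axis 80.2
top blue [368, 304, 37, 13, 225] med [ 0.351 -0.176  0.026] rect 352 -176 100 17 79.1 axis 78.6
top yellow [126, 101, 22, 26, 168] med [0.905 0.533 0.014] rect 912 530 77 50 17.5 axis 20.1
top yellow [121, 109, 8, 9, 26] med [0.912 0.564 0.015] rect 913 567 27 17 59.5 axis 42.2
top yellow [110, 112, 10, 8, 25] med [0.903 0.596 0.014] rect 903 595 31 11 70.9 axis 70.6
top yellow [95, 116, 33, 26, 233] med [0.867 0.609 0.015] rect 862 602 70 91 6.2 axis 106.6
top yellow [148, 123, 6, 14, 27] med [0.865 0.489 0.016] rect 862 489 42 13 4.5 axis 4.6
top yellow [138, 133, 10, 11, 33] med [0.841 0.507 0.014] rect 837 512 27 28 85.0 axis 34.8
top yellow [144, 133, 17, 17, 64] med [0.826 0.478 0.014] rect 824 479 28 53 47.8 axis 137.7
top yellow [102, 141, 67, 40, 500] med [0.772 0.526 0.014] rect 794 531 163 120 40.8 axis 72.2
top yellow [158, 145, 12, 13, 37] med [0.799 0.454 0.015] rect 803 451 39 23 17.0 axis 34.3
top yellow [119, 174, 10, 9, 28] med [0.717 0.562 0.014] rect 718 561 30 17 52.9 a
[... 3073 characters left out ...]
.026] rect 527 -673 87 102 28.4 axis 149.3
side elec [161, 139, 35, 17, 108] med [0.358 0.569 0.05 ] rect 358 568 116 19 0.6 axis 5.5
side elec [228, 144, 30, 20, 148] med [0.53  0.447 0.044] rect 533 447 97 94 39.1 axis 48.1
side elec [327, 185, 29, 40, 783] med [0.696 0.098 0.049] rect 699 104 156 66 69.3 axis 69.1
side elec [291, 216, 40, 8, 129] med [0.585 0.086 0.048] rect 587 85 11 113 69.7 axis 159.7
side elec [387, 273, 52, 25, 163] med [ 0.689 -0.261  0.049] rect 711 -246 67 134 53.9 axis 151.3
side elec [403, 351, 27, 15, 73] med [ 0.612 -0.411  0.049] rect 603 -418 24 64 38.3 axis 125.7
side elec [399, 367, 30, 15, 78] med [ 0.558 -0.459  0.048] rect 566 -453 23 67 45.1 axis 134.4
```

```bash
cat >> h.py <<'E'
def down(yaw,pitch=0):
    "tool pointing down, its x at this yaw (deg); pitch>0 tips tool x below level"
    return R.from_euler("z",yaw,degrees=True)*R.from_euler("y",pitch,degrees=True)*R.from_matrix(np.diag([1,-1,-1.]))
M0=np.array([.610,.145,0]); MY=69.2
def mod(p): return M0+R.from_euler("z",MY,degrees=True).apply(np.array(p))
def go(pos,rot):
    a,b=deltas(pos,rot); print(np.round(a,4).tolist(),np.round(b,4).tolist())
E
python3 - <<'E'
from h import *
go([.44,.32,.26],down(118)); print(sense()["ee_pos"])
E
```

```text
[-0.6878, -0.6374, -0.053] [-0.0019, 0.0008, 0.6402]
[0.28987313 0.66373037 0.23823781]
```

Emit:
carry_out:
  deltas:
    - [[-0.115, -0.106, -0.01], [0, 0, 0.1067]]
    - [[-0.23, -0.212, -0.02], [0, 0, 0.2133]]
    - [[-0.345, -0.318, -0.03], [0, 0, 0.32]]
    - [[-0.46, -0.424, -0.04], [0, 0, 0.4267]]
    - [[-0.575, -0.53, -0.05], [0, 0, 0.5333]]
    - [[-0.688, -0.637, -0.053], [0, 0, 0.64]]
  claw: 1

```text
t: 0.85
ee_pos: [0.4407, 0.3195, 0.2606]
eef_rot: [0.517, 0.856, 0.0, 0.0]
contact_force: [1.4, 0.2, 0.0]
grip_width: 0.998
finger_force: 0.0
```

Run:
```python
from h import *
print(sense()["ee_pos"],sense()["qpos"],sense()["t"])
go([.47,.1,.26],down(100));go([.528,-.2095,.16],down(80.2))
```

```text
[0.44071296 0.31946207 0.26063721] [-0.91601996  0.34618194  0.26560569  2.00551493 -0.12389402  0.80451351
 -0.09412461] 0.85
[-0.5195, -0.1912, 0.0015] [0.0004, -0.0001, 0.2967]
[-1.2715, -0.4239, 0.2513] [0.0004, -0.0002, 0.6267]
```

Emit:
carry_out:
  deltas:
    - [[-0.13, -0.048, 0], [0, 0, 0.074]]
    - [[-0.26, -0.096, 0], [0, 0, 0.148]]
    - [[-0.39, -0.144, 0], [0, 0, 0.222]]
    - [[-0.52, -0.191, 0], [0, 0, 0.297]]
    - [[-0.64, -0.23, 0.03], [0, 0, 0.35]]
    - [[-0.76, -0.265, 0.06], [0, 0, 0.4]]
    - [[-0.88, -0.305, 0.09], [0, 0, 0.46]]
    - [[-1.0, -0.345, 0.12], [0, 0, 0.52]]

```text
t: 1.85
ee_pos: [0.5061, -0.0979, 0.212]
eef_rot: [0.727, 0.687, 0.0, -0.0]
contact_force: [1.2, 0.7, 0.3]
grip_width: 1.001
finger_force: 0.0
```

Run:
```python
from h import *
print(sense()["ee_pos"],sense()["qpos"],sense()["t"])
go([.528,-.2095,.12],down(80.2))
```

```text
[ 0.50614985 -0.09789071  0.21197951] [-0.25122705  0.40047605  0.46503781  2.11634961 -0.28091081  0.68312951
  0.34451791] 1.85
[-0.2755, 0.0705, 0.2299] [-0.0001, -0.0002, 0.1086]
```

Emit:
carry_out:
  deltas:
    - [[-0.14, 0.035, 0.115], [0, 0, 0.055]]
    - [[-0.2755, 0.0705, 0.23], [0, 0, 0.1086]]
    - [[-0.2755, 0.0705, 0.23], [0, 0, 0.1086]]

```text
t: 2.22
ee_pos: [0.5267, -0.2116, 0.1181]
eef_rot: [0.766, 0.643, -0.002, -0.001]
contact_force: [-0.5, 0.7, -0.3]
grip_width: 0.998
finger_force: 0.0
```

Run:
```python
from h import *
s=sense();print(s["ee_pos"],s["qpos"])
f=grab_frame("wrist"); save(f,"w1"); P=cloud(f)
hsv=cv2.cvtColor(f["img"],cv2.COLOR_RGB2HSV).astype(int)
m=(hsv[...,0]>100)&(hsv[...,0]<125)&(hsv[...,1]>150)&(hsv[...,2]>60)&(P[...,2]>.02)&(P[...,2]<.03)
p=P[m];print(m.sum(),np.median(p,0),cv2.minAreaRect(p[:,:2].astype(np.float32)*1000))
m=(P[...,2]>.009)&(P[...,2]<.035)&(abs(P[...,0]-.53)<.04)&(P[...,1]>-.28)&(P[...,1]<-.07)
p=P[m];print(m.sum(),cv2.minAreaRect(p[:,:2].astype(np.float32)*1000))
```

```text
[ 0.52673144 -0.21162885  0.11808795] [ 0.02269348  0.60074768  0.39097133  2.06441963 -0.41689015  0.55452969
  0.53683162]
7594 [ 0.36905984 -0.18385231  0.02552226] ((440.9837646484375, -189.68475341796875), (106.87882995605469, 195.7094268798828), 79.3707046508789)
8717 ((533.5462036132812, -176.98284912109375), (168.92935180664062, 24.0356502532959), 79.90181732177734)
```

View pics/w1.png

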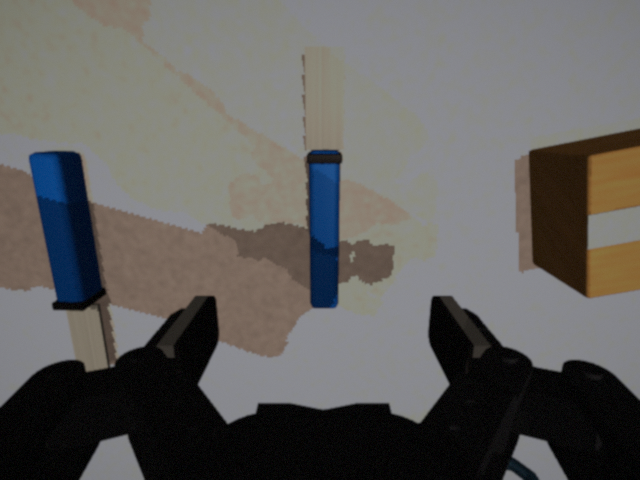

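The wrist view shows the handle at (325,230), centred between the pads, with the blade pointing up the image at (325,90). I'll descend and grip.

Run:
```python
from h import *
go([.528,-.2075,.06],down(80)); go([.528,-.2075,.014],down(80))
```

```text
[0.014, 0.0012, 0.1439] [-0.0029, 0.0029, -0.0003]
[0.0144, 0.0016, 0.2589] [-0.0029, 0.0029, -0.0003]
```

Emit:
carry_out:
  deltas:
    - [[0.014, 0.001, 0.1], [-0.003, 0.003, 0]]
    - [[0.014, 0.001, 0.18], [-0.003, 0.003, 0]]
    - [[0.014, 0.0015, 0.235], [-0.003, 0.003, 0]]
    - [[0.014, 0.0015, 0.259], [-0.003, 0.003, 0]]
    - [[0.014, 0.0015, 0.259], [-0.003, 0.003, 0]]

```text
t: 2.9
ee_pos: [0.5296, -0.2023, 0.0168]
eef_rot: [0.764, 0.645, 0.002, -0.0]
contact_force: [0.6, -0.6, 0.4]
grip_width: 1.001
finger_force: 0.0
```

Emit:
carry_out:
  deltas:
    - [[0, 0, 0], [0, 0, 0]]
    - [[0, 0, 0], [0, 0, 0]]
    - [[0, 0, 0], [0, 0, 0]]
    - [[0, 0, 0], [0, 0, 0]]
    - [[0, 0, 0], [0, 0, 0]]
    - [[0, 0, 0], [0, 0, 0]]
  claw: -1
  newtons: 80

```text
t: 3.65
ee_pos: [0.5299, -0.2028, 0.0176]
eef_rot: [0.764, 0.645, 0.003, 0.0]
contact_force: [-0.2, 0.1, 5.4]
grip_width: 0.208
finger_force: 80.2
```

Run:
```python
from h import *
print(mod([-230,0,0]) , mod([-.23,0,0]))
go([.5299,-.2028,.08],down(79.9)); go(mod([-.23,0,.08]),down(69.2))
```

```text
[ -81.06460135 -214.86490557    0.        ] [ 0.5283254  -0.07000991  0.        ]
[0.0006, 0.0006, -0.1559] [0.0036, -0.0033, 0.0063]
[0.3271, -0.0593, -0.155] [0.0033, -0.0036, 0.1847]
```

Emit:
carry_out:
  deltas:
    - [[0, 0, -0.08], [0, 0, 0]]
    - [[0, 0, -0.155], [0.003, -0.003, 0]]
    - [[0.08, -0.015, -0.155], [0.003, -0.003, 0.046]]
    - [[0.16, -0.03, -0.155], [0.003, -0.003, 0.092]]
    - [[0.24, -0.045, -0.155], [0.003, -0.003, 0.138]]
    - [[0.327, -0.059, -0.155], [0.003, -0.003, 0.185]]
    - [[0.327, -0.059, -0.155], [0.003, -0.003, 0.185]]

```text
t: 4.53
ee_pos: [0.528, -0.0659, 0.0788]
eef_rot: [0.821, 0.57, 0.0, -0.002]
contact_force: [0.2, -0.9, -0.7]
grip_width: 0.21
finger_force: 79.4
```

Run:
```python
from h import *
s=sense();print(s["ee_pos"],R.from_quat(s["eef_rot"]).as_matrix().round(3).tolist())
for n in ("side","wrist"):
    f=grab_frame(n); save(f,n+"2"); P=cloud(f); np.savez(n+"2.npz",**f)
    L=R.from_euler("z",-MY,degrees=True).apply((P-M0).reshape(-1,3)).reshape(P.shape)*1000
    # blade: points ahead of handle, between gripper and module
    m=(L[...,2]>45)&(L[...,2]<130)&(abs(L[...,1])<30)&(L[...,0]>-185)&(L[...,0]<-82)&(f["z_map"]>0)
    p=L[m]; print(n,m.sum())
    if m.sum()>20:
        for a in range(-185,-82,10):
            q=p[(p[:,0]>=a)&(p[:,0]<a+10)]
            if len(q)>3: print(a,len(q),np.round(np.median(q,0),1),np.round(q.min(0),1),np.round(q.max(0),1))
```

```text
[ 0.5279811  -0.06593378  0.0788035 ] [[0.349, 0.937, -0.002], [0.937, -0.349, 0.003], [0.002, -0.003, -1.0]]
side 0
wrist 13125
-185 1956 [-180.     0.5   86.1] [-185.   -11.5   62.5] [-175.    12.2   90.6]
-175 1666 [-169.9    0.5   75.4] [-175.   -11.7   73.5] [-165.    12.4   77.3]
-165 1781 [-159.9    0.2   75.3] [-165.   -11.7   73. ] [-155.2   12.4   77.8]
-155 1921 [-150.     0.6   75.3] [-154.9  -11.6   73. ] [-145.    12.5   77.6]
-145 2041 [-139.9    0.3   75.3] [-145.   -11.7   73.3] [-135.    12.5   77.8]
-135 2164 [-129.9    0.3   75.3] [-135.   -11.6   73.1] [-125.    12.5   77.5]
-125 1596 [-121.5    0.4   75.2] [-125.   -11.6   73. ] [-117.7   12.5   77.4]
```

View pics/wrist2.png

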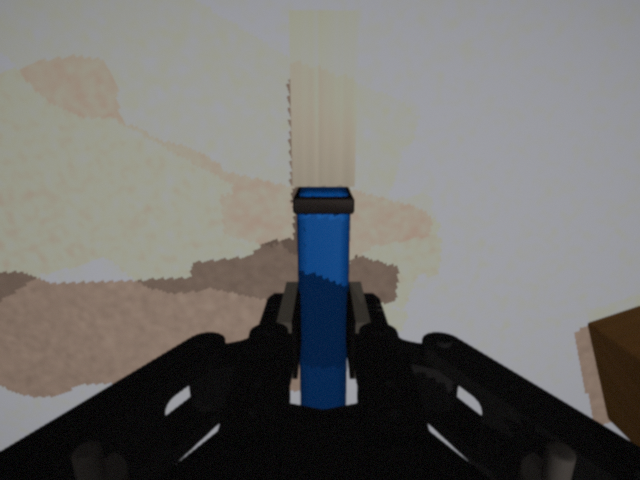

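The wrist view shows the blade straight and level, from (323,10) to (323,190). Its tip is 109 mm ahead of the TCP and 5 mm below it, centred on the lip.

Run:
```python
from h import *
for x,z in((-.205,.029),(-.175,.029)): go(mod([x,.0013,z]),down(69.2))
```

```text
[0.0625, -0.003, 0.1256] [-0.0, 0.0002, 0.0011]
[0.1375, -0.0029, 0.1256] [-0.0, 0.0002, 0.0011]
```

Emit:
carry_out:
  deltas:
    - [[0.06, -0.003, 0.05], [0, 0, 0]]
    - [[0.06, -0.003, 0.1], [0, 0, 0]]
    - [[0.0625, -0.003, 0.1245], [0, 0, 0]]
    - [[0.0625, -0.003, 0.1245], [0, 0, 0]]
    - [[0.0625, -0.003, 0.1245], [0, 0, 0]]

```text
t: 5.25
ee_pos: [0.5362, -0.0467, 0.0297]
eef_rot: [0.823, 0.567, 0.0, 0.0]
contact_force: [-0.6, -0.6, -0.5]
grip_width: 0.214
finger_force: 79.4
```

Run:
```python
from h import *
f=grab_frame("wrist"); f=grab_frame("wrist"); s=sense(); save(f,"w3"); P=cloud(f)
L=R.from_euler("z",-MY,degrees=True).apply((P-M0).reshape(-1,3)).reshape(P.shape)*1000
T=R.from_euler("z",-MY,degrees=True).apply(s["ee_pos"]-M0)*1000; print(T,s["contact_force"])
ok=f["z_map"]>0
m=ok&(L[...,2]>15)&(L[...,2]<40)&(abs(L[...,1])<14)&(L[...,0]<-84)&(L[...,0]>-150); p=L[m]
print("blade",m.sum(),np.round(np.median(p,0),1),np.percentile(p[:,0],99.5),np.percentile(p[:,1],[1,99]))
hsv=cv2.cvtColor(f["img"],cv2.COLOR_RGB2HSV).astype(int)
m=ok&(hsv[...,0]>20)&(hsv[...,0]<35)&(hsv[...,1]>140)&(L[...,2]>24)&(L[...,0]>-85)&(L[...,0]<-60); p=L[m]
if len(p): print("lip",m.sum(),np.round(np.median(p,0),1),np.percentile(p,[1,99],axis=0).round(1))
m=ok&(abs(L[...,2]-18)<3)&(abs(L[...,1])<60)&(L[...,0]>-90)&(L[...,0]<-60); p=L[m]
if len(p): print("ledge",m.sum(),np.round(np.median(p,0),1),np.percentile(p,[1,99],axis=0).round(1))
for d in(-.181,-.178): go(mod([d,.0013,.0294]),down(69.2))
```

```text
[-205.19462022    0.77864955   29.96704503] [ 0.47593388  0.51398161 -0.95601413]
blade 10888 [-120.1    0.3   26.1] -95.14112691256257 [-11.64583117  11.88267824]
[0.0605, -0.0014, 0.0014] [0.0007, -0.0004, -0.0007]
[0.068, -0.0014, 0.0014] [0.0007, -0.0004, -0.0007]
```

View pics/w3.png

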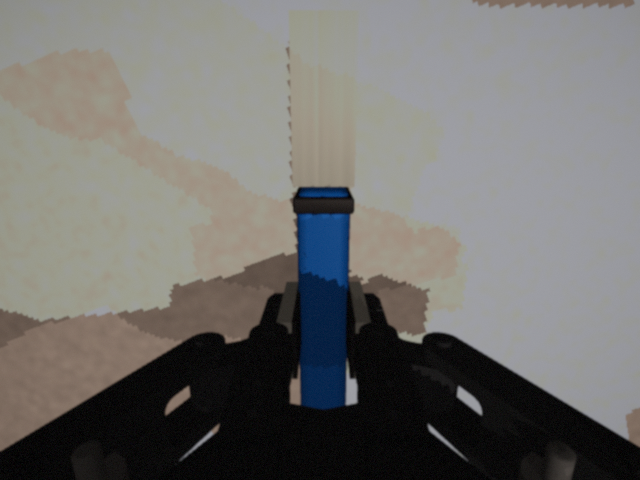

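The wrist view still shows the blade level, with the controller out of frame above. The tip is at about −95 mm and the blade's mid-height about 24.6 mm. I'll insert it 28 mm.

Emit:
carry_out:
  deltas:
    - [[0.025, 0, 0.001], [0, 0, 0]]
    - [[0.05, 0, 0.001], [0, 0, 0]]
    - [[0.07, 0, 0.001], [0, 0, 0]]
    - [[0.07, 0, 0.001], [0, 0, 0]]
    - [[0.07, 0, 0.001], [0, 0, 0]]

```text
t: 5.98
ee_pos: [0.5458, -0.0201, 0.029]
eef_rot: [0.823, 0.568, -0.0, -0.0]
contact_force: [0.0, 0.1, -1.1]
grip_width: 0.211
finger_force: 79.3
```

Run:
```python
from h import *
f=grab_frame("side"); f=grab_frame("side"); s=sense()
T=R.from_euler("z",-MY,degrees=True).apply(s["ee_pos"]-M0)*1000; print(T,s["contact_force"])
cv2.imwrite("pics/s4.png",cv2.resize(f["img"][150:300,230:430,::-1],None,fx=4,fy=4,interpolation=cv2.INTER_CUBIC))
# level path: tip point at distance 133 from hinge under the cover plane
for th in (0,.1,.2,.3,.45,.6,.75,.9,1.05,1.2,1.35,1.5,1.6):
    print(th,np.round([65-133*np.cos(th),30+133*np.sin(th)],1), np.round(np.array([-133*np.cos(th)+133,133*np.sin(th)])/400,4))
```

```text
[-177.54438684    1.30159091   29.07407247] [ 0.27520977  0.18996718 -0.92784821]
0 [-68.  30.] [0. 0.]
0.1 [-67.3  43.3] [0.0017 0.0332]
0.2 [-65.3  56.4] [0.0066 0.0661]
0.3 [-62.1  69.3] [0.0149 0.0983]
0.45 [-54.8  87.9] [0.0331 0.1446]
0.6 [-44.8 105.1] [0.0581 0.1877]
0.75 [-32.3 120.7] [0.0892 0.2266]
0.9 [-17.7 134.2] [0.1258 0.2605]
1.05 [ -1.2 145.4] [0.1671 0.2884]
1.2 [ 16.8 154. ] [0.212  0.3099]
1.35 [ 35.9 159.8] [0.2597 0.3244]
1.5 [ 55.6 162.7] [0.309  0.3317]
1.6 [ 68.9 162.9] [0.3422 0.3324]
```

View pics/s4.png

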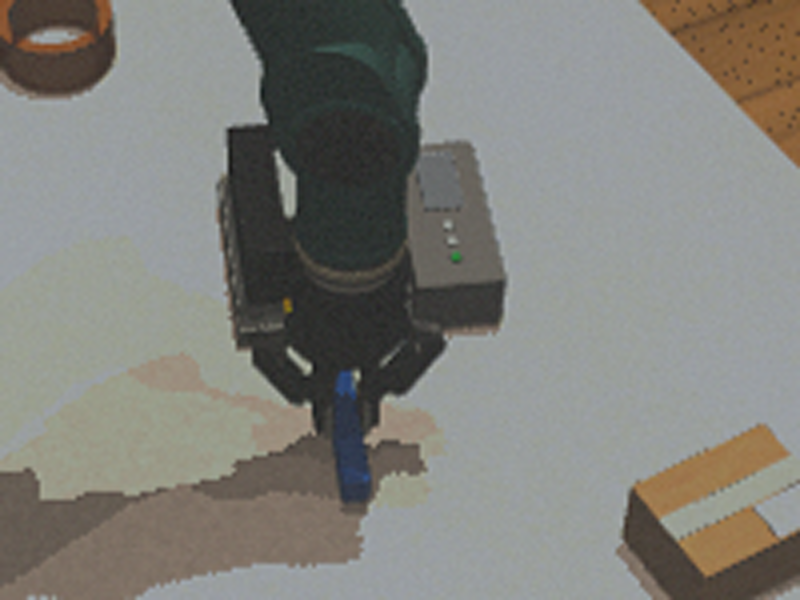

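The close side view shows the arm above the front, the handle at (350,430) aligned with the controller's axis, and the blade going in below the cover. I'll lever along the arc.

Emit:
carry_out:
  deltas:
    - [[-0.0045, 0, -0.028], [0, 0, 0]]
    - [[-0.003, 0, -0.045], [0, 0, 0]]
    - [[-0.001, 0, -0.0615], [0, 0, 0]]
    - [[0.002, 0, -0.078], [0, 0, 0]]
    - [[0.0055, 0, -0.0945], [0, 0, 0]]
    - [[0.01, 0, -0.1105], [0, 0, 0]]
    - [[0.0155, 0, -0.1265], [0, 0, 0]]
    - [[0.0215, 0, -0.142], [0, 0, 0]]

```text
t: 7.08
ee_pos: [0.5492, -0.0119, 0.0863]
eef_rot: [0.823, 0.568, 0.0, -0.0]
contact_force: [0.1, -1.2, -2.1]
grip_width: 0.212
finger_force: 79.3
```

Run:
```python
from h import *
f=grab_frame("top"); f=grab_frame("top"); s=sense(); P=cloud(f)
T=R.from_euler("z",-MY,degrees=True).apply(s["ee_pos"]-M0)*1000; print(s["t"],T,s["contact_force"])
cv2.imwrite("pics/t5.png",cv2.resize(f["img"][140:290,190:390,::-1],None,fx=4,fy=4,interpolation=cv2.INTER_CUBIC))
```

```text
7.175 [-167.63573511    0.87000292   86.53658462] [ 0.83727652 -0.32877115 -1.64885542]
```

View pics/t5.png

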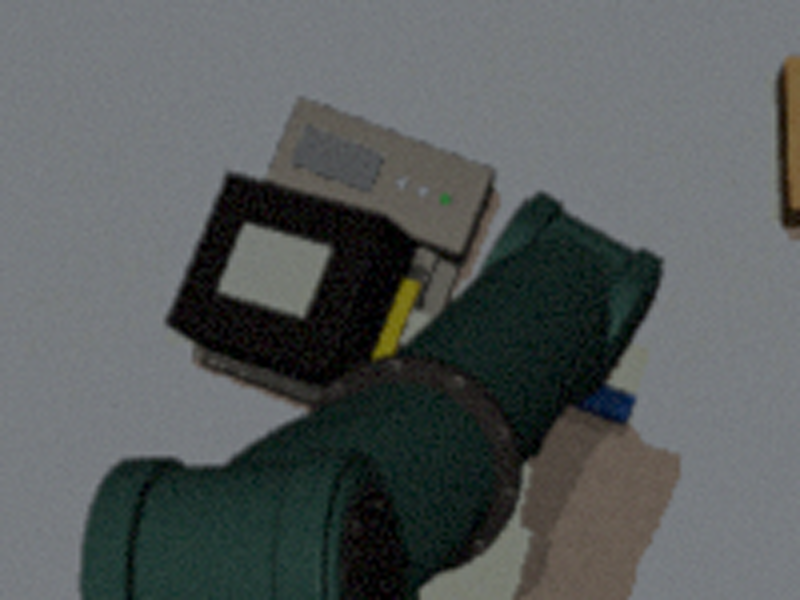

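The top view shows the cover lifting: its front wall is now visible and the yellow lip is at (395,320). I'll continue along the arc.

Emit:
carry_out:
  deltas:
    - [[0.0148, 0, -0.0303], [0, 0, 0]]
    - [[0.0323, 0, -0.0588], [0, 0, 0]]
    - [[0.0525, 0, -0.0855], [0, 0, 0]]
    - [[0.0755, 0, -0.1103], [0, 0, 0]]
    - [[0.1008, 0, -0.1325], [0, 0, 0]]
    - [[0.128, 0, -0.152], [0, 0, 0]]
    - [[0.1573, 0, -0.1688], [0, 0, 0]]
    - [[0.188, 0, -0.1825], [0, 0, 0]]

```text
t: 8.18
ee_pos: [0.5762, 0.0592, 0.1593]
eef_rot: [0.823, 0.568, 0.0, -0.0]
contact_force: [0.4, -0.1, -1.5]
grip_width: 0.212
finger_force: 79.3
```

```bash
cat >> h.py <<'E'
def loc(P): return R.from_euler("z",-MY,degrees=True).apply((P-M0).reshape(-1,3)).reshape(P.shape)*1000
E
python3 - <<'E'
from h import *
s=sense(); print(s["t"],loc(s["ee_pos"]),s["contact_force"])
for n in("top","side"):
    f=grab_frame(n); P=loc(cloud(f)); hsv=cv2.cvtColor(f["img"],cv2.COLOR_RGB2HSV).astype(int)
    ok=(f["z_map"]>0)&(abs(P[...,1])<70)
    m=ok&(hsv[...,0]>20)&(hsv[...,0]<35)&(hsv[...,1]>140)&(P[...,2]>24)&(P[...,0]>-85)&(P[...,0]<140)
    print(n,"yellow",m.sum(),P[m].mean(0).round(1) if m.any() else "", np.percentile(P[m],[3,97],axis=0).round() if m.any() else "")
    m=ok&(hsv[...,2]<60)&(P[...,0]>40)&(P[...,0]<220)&(P[...,2]>40)&(P[...,2]<300)
    print("dark",m.sum(),np.percentile(P[m],[3,50,97],axis=0).round() if m.any() else "")
E
```

```text
8.175 [-92.24804065   1.14272131 159.28049575] [ 0.41396695 -0.08945984 -1.5259731 ]
top yellow 107 [ 31.1   2.8 148.5] [[ 15. -44.  50.]
 [ 68.  56. 170.]]
dark 878 [[ 41. -51.  65.]
 [ 63.  11. 162.]
 [108.  57. 173.]]
side yellow 0  
dark 164 [[ 42. -54.  41.]
 [ 66.  42. 142.]
 [110.  57. 169.]]
```

Emit:
carry_out:
  deltas:
    - [[0.0318, 0, -0.0105], [0, 0, 0]]
    - [[0.0645, 0, -0.0178], [0, 0, 0]]
    - [[0.098, 0, -0.022], [0, 0, 0]]
    - [[0.1315, 0, -0.0225], [0, 0, 0]]
    - [[0.16, 0, -0.02], [0, 0, 0]]
    - [[0.16, 0, -0.02], [0, 0, 0]]
    - [[0.16, 0, -0.02], [0, 0, 0]]

```text
t: 9.15
ee_pos: [0.5982, 0.1176, 0.1667]
eef_rot: [0.823, 0.568, -0.0, -0.0]
contact_force: [-0.1, -0.3, -1.4]
grip_width: 0.213
finger_force: 79.4
```

Run:
```python
from h import *
s=sense(); print(s["t"],loc(s["ee_pos"]),s["contact_force"])
f=grab_frame("top"); P=loc(cloud(f)); hsv=cv2.cvtColor(f["img"],cv2.COLOR_RGB2HSV).astype(int)
ok=(f["z_map"]>0)&(abs(P[...,1])<70)
m=ok&(hsv[...,0]>20)&(hsv[...,0]<35)&(hsv[...,1]>140)&(P[...,2]>24)&(P[...,0]>-85)&(P[...,0]<180)
print("yellow",m.sum(),np.percentile(P[m],[3,50,97],axis=0).round())
m=ok&(hsv[...,2]<60)&(P[...,0]>60)&(P[...,0]<260)&(P[...,2]>40)&(P[...,2]<300)
print("dark",m.sum(),np.percentile(P[m],[3,50,97],axis=0).round())
cv2.imwrite("pics/t6.png",cv2.resize(f["img"][140:290,190:390,::-1],None,fx=4,fy=4,interpolation=cv2.INTER_CUBIC))
```

```text
9.15 [-29.84823459   1.28511578 166.73464436] [-0.12768323 -0.29125892 -1.39194338]
yellow 146 [[  4. -47.  36.]
 [105.   2. 156.]
 [141.  48. 176.]]
dark 885 [[ 97. -54.  52.]
 [124.   5. 145.]
 [150.  57. 157.]]
```

View pics/t6.png

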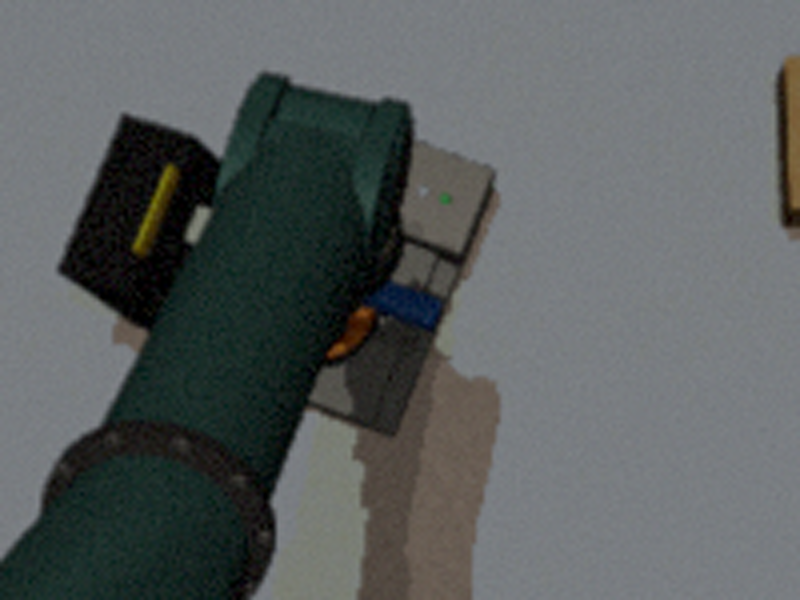

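The top view shows the cover fully back with the lip at (155,210), and the orange cap exposed at (350,335). I'll back off and lay the tool down.

Emit:
carry_out:
  deltas:
    - [[-0.1, 0, 0], [0, 0, 0]]
    - [[-0.22, 0, 0], [0, 0, 0]]
    - [[-0.34, 0, 0.03], [0, 0, 0]]
    - [[-0.46, 0, 0.1], [0, 0, 0]]
    - [[-0.57, 0, 0.18], [0, 0, 0]]
    - [[-0.65, 0, 0.27], [0, 0, 0]]
    - [[-0.65, 0, 0.33], [0, 0, 0]]
    - [[-0.65, 0, 0.34], [0, 0, 0]]

```text
t: 10.2
ee_pos: [0.5048, -0.1259, 0.0298]
eef_rot: [0.824, 0.567, -0.001, -0.001]
contact_force: [0.4, -0.7, -1.2]
grip_width: 0.212
finger_force: 79.3
```

Run:
```python
from h import *
s=sense(); print(s["t"],s["ee_pos"],loc(s["ee_pos"]),s["contact_force"],s["dq"].round(2))
```

```text
10.2 [ 0.50482874 -0.12592251  0.02980517] [-290.61237072    2.11032556   29.80517423] [ 0.43981905 -0.65193261 -1.15915877] [ 0.01  0.02 -0.06 -0.01 -0.03 -0.06  0.03]
```

Emit:
carry_out:
  deltas:
    - [[0, 0, 0.015], [0, 0, 0]]
    - [[0, 0, 0.028], [0, 0, 0]]
    - [[0, 0, 0.033], [0, 0, 0]]
    - [[0, 0, 0.033], [0, 0, 0]]

```text
t: 10.7
ee_pos: [0.5064, -0.1246, 0.0178]
eef_rot: [0.823, 0.568, 0.0, -0.0]
contact_force: [-0.1, 0.1, -0.7]
grip_width: 0.211
finger_force: 79.3
```

Emit:
carry_out:
  deltas:
    - [[0, 0, 0], [0, 0, 0]]
    - [[0, 0, 0], [0, 0, 0]]
    - [[0, 0, 0], [0, 0, 0]]
    - [[0, 0, 0], [0, 0, 0]]
    - [[0, 0, 0], [0, 0, 0]]
    - [[0, 0, 0], [0, 0, 0]]
  claw: 1

```text
t: 11.45
ee_pos: [0.5061, -0.1249, 0.0176]
eef_rot: [0.823, 0.568, 0.0, -0.0]
contact_force: [-0.2, 0.4, -1.8]
grip_width: 1.0
finger_force: 0.0
```

Emit:
carry_out:
  deltas:
    - [[0, 0, -0.08], [0, 0, 0]]
    - [[0, 0, -0.2], [0, 0, 0]]
    - [[0, 0, -0.32], [0, 0, 0]]
    - [[0, 0, -0.45], [0, 0, 0]]
    - [[0, 0, -0.45], [0, 0, 0]]
    - [[0, 0, -0.45], [0, 0, 0]]

```text
t: 12.2
ee_pos: [0.5056, -0.1244, 0.1974]
eef_rot: [0.823, 0.568, -0.0, -0.001]
contact_force: [-0.5, -0.3, -0.6]
grip_width: 1.001
finger_force: 0.0
```

Run:
```python
from h import *
s=sense(); print(s["t"],loc(s["ee_pos"]),s["qpos"].round(2))
for n in("top","side","wrist"):
    f=grab_frame(n); np.savez(n+"7.npz",**f); W=cloud(f); P=loc(W); hsv=cv2.cvtColor(f["img"],cv2.COLOR_RGB2HSV).astype(int)
    ok=(f["z_map"]>0)
    m=ok&((hsv[...,0]<18))&(hsv[...,1]>150)&(P[...,2]>40)&(P[...,2]<90)&(np.hypot(P[...,0],P[...,1])<60)
    if m.sum()>20:
        print(n,"cap",m.sum(),np.percentile(P[m],[2,50,98],axis=0).round(1).tolist())
        b=m&(P[...,2]>73)
        if b.sum()>10: print(" bar",b.sum(),P[b].mean(0).round(1),cv2.minAreaRect(P[b][:,:2].astype(np.float32)))
    m=ok&(hsv[...,0]>100)&(hsv[...,0]<125)&(hsv[...,1]>150)&(hsv[...,2]>60)&(W[...,2]<.05)&(P[...,2]>20)&(abs(P[...,0]+290)<80)&(abs(P[...,1])<40)
    if m.sum()>20: print(n,"tool",m.sum(),P[m].mean(0).round(1),np.percentile(P[m][:,2],[5,95]).round(1))
save(f,"w7")
```

```text
12.2 [-288.90417865    1.89497436  197.3667797 ] [-0.31  0.46  0.62  2.12 -0.43  0.68  0.24]
top cap 119 [[-40.7, -31.6, 42.1], [-8.2, 6.6, 56.4], [23.5, 40.1, 82.5]]
 bar 28 [ 0.8  2.9 78.8] ((-0.4814434051513672, 1.3157997131347656), (47.99332809448242, 14.63544750213623), 1.8377466201782227)
side cap 179 [[-32.5, 3.7, 45.1], [-0.3, 18.5, 51.5], [35.5, 37.5, 78.7]]
 bar 16 [ 3.6  4.2 76.9] ((3.201488494873047, 4.050146579742432), (8.832355499267578, 42.9788703918457), 82.99391174316406)
wrist tool 2165 [-290.3    1.1   25.4] [24.  26.7]
```

Emit:
carry_out:
  deltas:
    - [[0.14, 0, 0], [0, 0, 0]]
    - [[0.29, 0, 0], [0, 0, 0]]
    - [[0.44, 0, 0], [0, 0, 0]]
    - [[0.58, 0, 0.04], [0, 0, 0]]
    - [[0.7, 0, 0.09], [0, 0, 0]]
    - [[0.7225, -0.002, 0.11], [0, 0, 0]]
    - [[0.7225, -0.002, 0.11], [0, 0, 0]]

```text
t: 13.22
ee_pos: [0.6068, 0.1453, 0.1518]
eef_rot: [0.823, 0.568, -0.002, -0.001]
contact_force: [0.0, -1.3, -0.5]
grip_width: 0.998
finger_force: 0.0
```

Run:
```python
from h import *
f=grab_frame("wrist"); f=grab_frame("wrist"); s=sense(); P=loc(cloud(f)); hsv=cv2.cvtColor(f["img"],cv2.COLOR_RGB2HSV).astype(int)
print(s["t"],loc(s["ee_pos"]),s["qpos"].round(2)); save(f,"w8")
m=(f["z_map"]>0)&(hsv[...,0]<18)&(hsv[...,1]>130)&(P[...,2]>40)&(np.hypot(P[...,0],P[...,1])<60)
b=m&(P[...,2]>73)&(P[...,2]<85); print(m.sum(),b.sum(),P[b].mean(0).round(1) if b.any() else "",cv2.minAreaRect(P[b][:,:2].astype(np.float32)) if b.any() else "")
for z in(.11,.066): go(mod([-.0005,.0013,z]),down(69.2+2))
```

```text
13.325 [ -2.8408176    1.54057583 153.55463372] [-0.7   0.64  0.58  1.92 -0.51  0.73 -0.18]
9333 1200 [ 2.8  0.9 78.3] ((1.2335739135742188, 0.9401721954345703), (47.79196548461914, 13.987187385559082), 3.2883315086364746)
[0.006, 0.0006, 0.1089] [-0.0006, 0.0015, -0.0364]
[0.0062, 0.0007, 0.2189] [-0.0006, 0.0015, -0.0364]
```

View pics/w8.png

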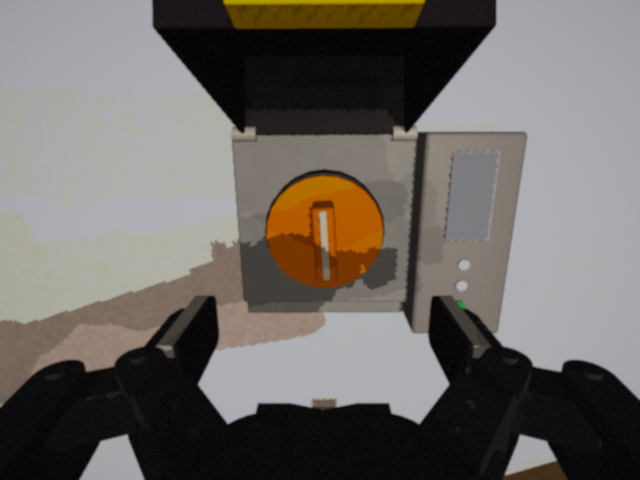

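The wrist view shows the cap at (325,230) with its bar along the controller's x, rotated by about 3°. The cover stands open behind it. I'll descend and grip the bar.

Emit:
carry_out:
  deltas:
    - [[0.009, 0, 0.06], [0, 0, -0.05]]
    - [[0.0095, 0, 0.12], [0, 0, -0.05]]
    - [[0.0095, 0, 0.17], [0, 0, -0.05]]
    - [[0.0095, 0, 0.2], [0, 0, -0.05]]
    - [[0.0095, 0, 0.217], [0, 0, -0.05]]
    - [[0.0095, 0, 0.217], [0, 0, -0.05]]

```text
t: 14.08
ee_pos: [0.6094, 0.1489, 0.0668]
eef_rot: [0.808, 0.589, -0.0, -0.0]
contact_force: [-1.1, -0.8, -0.2]
grip_width: 0.997
finger_force: 0.0
```

Emit:
carry_out:
  deltas:
    - [[0, 0, 0], [0, 0, 0]]
    - [[0, 0, 0], [0, 0, 0]]
    - [[0, 0, 0], [0, 0, 0]]
    - [[0, 0, 0], [0, 0, 0]]
    - [[0, 0, 0], [0, 0, 0]]
    - [[0, 0, 0], [0, 0, 0]]
    - [[0, 0, 0], [0, 0, 0]]
  claw: -1
  newtons: 50

```text
t: 14.95
ee_pos: [0.6096, 0.1492, 0.0672]
eef_rot: [0.808, 0.589, 0.0, -0.0]
contact_force: [-0.1, 0.4, 3.2]
grip_width: 0.154
finger_force: 51.2
```

Run:
```python
from h import *
s=sense(); print(s["t"],loc(s["ee_pos"]),s["qpos"].round(2),s["contact_force"],s["ft_torque"])
```

```text
14.95 [ 3.75572876  1.85792269 67.16224108] [-0.62  0.75  0.46  1.95 -0.59  0.58 -0.07] [-0.11544187  0.41242572  3.24445797] [ 0.09806047  0.11828585 -0.00591548]
```

Emit:
carry_out:
  deltas:
    - [[0, 0.0007, 0], [0, 0, 0.08]]
    - [[0, 0.0013, 0], [0, 0, 0.16]]
    - [[0, 0.0018, 0], [0, 0, 0.25]]
    - [[0, 0.0018, 0], [0, 0, 0.25]]
    - [[0, 0.0018, 0], [0, 0, 0.25]]

```text
t: 15.58
ee_pos: [0.6099, 0.1482, 0.0671]
eef_rot: [0.877, 0.48, -0.0, 0.0]
contact_force: [-1.1, -1.5, 5.0]
grip_width: 0.153
finger_force: 53.0
```

Run:
```python
from h import *
s=sense(); print(s["t"],loc(s["ee_pos"]),s["qpos"].round(2),s["contact_force"],s["ft_torque"], R.from_quat(s["eef_rot"]).as_matrix()[:2,0])
x=R.from_quat(s["eef_rot"]).as_matrix()[:2,0]; print(np.degrees(np.arctan2(x[1],x[0]))-MY)
```

```text
15.575 [ 2.96875099  1.27989759 67.14950651] [-0.67  0.77  0.53  1.95 -0.67  0.6  -0.26] [-1.09466225 -1.46243087  4.95938377] [-0.28553466  0.35748895  0.82790342] [0.53920923 0.84217121]
-11.829843115852476
```

A vertical torque of 0.83 N·m built up near 12° clockwise, which looks like the stop. I'll try the other way.

Emit:
carry_out:
  deltas:
    - [[0, -0.0007, 0], [0, 0, -0.15]]
    - [[0, -0.0018, 0], [0, 0, -0.25]]
    - [[0, -0.0024, 0], [0, 0, -0.35]]
    - [[0, -0.003, 0], [0, 0, -0.45]]
    - [[0, -0.0036, 0], [0, 0, -0.55]]
    - [[0, -0.0036, 0], [0, 0, -0.55]]
    - [[0, -0.0036, 0], [0, 0, -0.55]]

```text
t: 16.45
ee_pos: [0.6089, 0.1503, 0.0671]
eef_rot: [0.707, 0.708, 0.0, -0.001]
contact_force: [-1.8, 0.6, 5.3]
grip_width: 0.15
finger_force: 51.6
```

Run:
```python
from h import *
s=sense(); print(s["t"],loc(s["ee_pos"]),s["qpos"].round(2),s["contact_force"],s["ft_torque"])
x=R.from_quat(s["eef_rot"]).as_matrix()[:2,0]; print(np.degrees(np.arctan2(x[1],x[0]))-MY)
```

```text
16.45 [ 4.52724842  2.93635812 67.12929962] [-0.57  0.73  0.38  1.95 -0.5   0.55  0.15] [-1.78097034  0.55144009  5.26430645] [ 0.26332589  0.36047414 -0.02744865]
20.868059665447632
```

Anticlockwise turns free: torque is near zero at +21°. I'll carry on to about 67°.

Emit:
carry_out:
  deltas:
    - [[0, -0.0012, 0], [0, 0, -0.15]]
    - [[-0.0004, -0.0024, 0], [0, 0, -0.3]]
    - [[-0.001, -0.0034, 0], [0, 0, -0.45]]
    - [[-0.0016, -0.0044, 0], [0, 0, -0.6]]
    - [[-0.0023, -0.0054, 0], [0, 0, -0.77]]
    - [[-0.0023, -0.0054, 0], [0, 0, -0.77]]
    - [[-0.0023, -0.0054, 0], [0, 0, -0.77]]

```text
t: 17.32
ee_pos: [0.6069, 0.1485, 0.0671]
eef_rot: [0.374, 0.928, 0.0, -0.0]
contact_force: [0.2, -0.1, 6.4]
grip_width: 0.152
finger_force: 51.6
```

Run:
```python
from h import *
s=sense(); print(s["t"],loc(s["ee_pos"]),s["qpos"].round(2),s["contact_force"],s["ft_torque"])
x=R.from_quat(s["eef_rot"]).as_matrix()[:2,0]; print(np.degrees(np.arctan2(x[1],x[0]))-MY)
f=grab_frame("wrist");P=loc(cloud(f)); hsv=cv2.cvtColor(f["img"],cv2.COLOR_RGB2HSV).astype(int)
m=(f["z_map"]>0)&(hsv[...,0]<18)&(hsv[...,1]>130)&(P[...,2]>70)&(P[...,2]<85)&(np.hypot(P[...,0],P[...,1])<60)
print(m.sum(), cv2.minAreaRect(P[m][:,:2].astype(np.float32)) if m.any() else ""); save(f,"w9")
```

```text
17.325 [ 2.20119405  4.10481765 67.13565448] [-0.43  0.7   0.17  1.95 -0.23  0.51  0.71] [ 0.15567384 -0.11067432  6.43395062] [-0.11553515  0.28841747 -0.03485724]
66.91108200710077
2977 ((1.347097396850586, 2.118438720703125), (42.21102523803711, 40.84756088256836), 23.873199462890625)
```

Emit:
carry_out:
  deltas:
    - [[0, 0, -0.03], [0, 0, 0]]
    - [[0, 0, -0.07], [0, 0, 0]]
    - [[0, 0, -0.12], [0, 0, 0]]
    - [[0, 0, -0.17], [0, 0, 0]]
    - [[0, 0, -0.21], [0, 0, 0]]
    - [[0, 0, -0.25], [0, 0, 0]]
    - [[0, 0, -0.25], [0, 0, 0]]
    - [[0, 0, -0.25], [0, 0, 0]]
  newtons: 60

```text
t: 18.38
ee_pos: [0.6063, 0.1487, 0.1665]
eef_rot: [0.371, 0.928, -0.0, -0.001]
contact_force: [0.1, -1.0, -1.9]
grip_width: 0.149
finger_force: 59.1
```

Emit:
carry_out:
  deltas:
    - [[0, 0, 0], [0, 0, 0]]
    - [[0, 0, 0], [0, 0, 0]]
    - [[0, 0, 0], [0, 0, 0]]
    - [[0, 0, 0], [0, 0, 0]]

```text
t: 18.88
ee_pos: [0.6067, 0.1486, 0.1667]
eef_rot: [0.371, 0.928, 0.0, -0.0]
contact_force: [-0.3, 0.1, -0.8]
grip_width: 0.149
finger_force: 59.1
```

Run:
```python
from h import *
s=sense(); print(s["t"],loc(s["ee_pos"]),s["contact_force"],s["dq"].round(3))
for n in("wrist","side","top"):
    f=grab_frame(n);P=loc(cloud(f)); hsv=cv2.cvtColor(f["img"],cv2.COLOR_RGB2HSV).astype(int)
    m=(f["z_map"]>0)&(hsv[...,0]<18)&(hsv[...,1]>130)&(P[...,2]>40)&(P[...,2]<220)&(np.hypot(P[...,0],P[...,1])<60)
    print(n,m.sum(),np.percentile(P[m],[2,25,50,75,98],axis=0).round().tolist() if m.any() else "")
    if n=="wrist":
        d=m&(P[...,2]>140)&(P[...,2]<163); A=np.c_[P[d][:,:2],np.ones(d.sum())]; print("disc plane",np.linalg.lstsq(A,P[d][:,2],rcond=None)[0])
    y=(f["z_map"]>0)&(hsv[...,0]>20)&(hsv[...,0]<35)&(hsv[...,1]>140)&(P[...,2]>24)&(abs(P[...,1])<40)&(P[...,0]>-85)&(P[...,0]<180)
    print("lip",y.sum(),np.median(P[y],0).round() if y.any() else "")
    if n=="wrist": save(f,"w10")
```

```text
18.875 [  2.21558426   4.42094013 166.71357452] [-0.28684773  0.05639101 -0.7542368 ] [-0.002 -0.002 -0.001 -0.002  0.002  0.002 -0.002]
wrist 13356 [[-34.0, -20.0, 151.0], [-10.0, 2.0, 152.0], [5.0, 16.0, 152.0], [20.0, 25.0, 163.0], [37.0, 39.0, 180.0]]
disc plane [7.12658542e-03 4.60525841e-03 1.52156994e+02]
lip 5001 [104.   4. 161.]
side 173 [[-38.0, -36.0, 147.0], [-25.0, -26.0, 150.0], [-15.0, -10.0, 151.0], [1.0, 10.0, 153.0], [30.0, 36.0, 175.0]]
lip 15 [ 99.  23. 168.]
top 55 [[-39.0, -32.0, 49.0], [-34.0, -24.0, 147.0], [-28.0, -17.0, 150.0], [-23.0, -11.0, 154.0], [-19.0, 4.0, 160.0]]
lip 107 [105.   1. 160.]
```

View pics/w10.png

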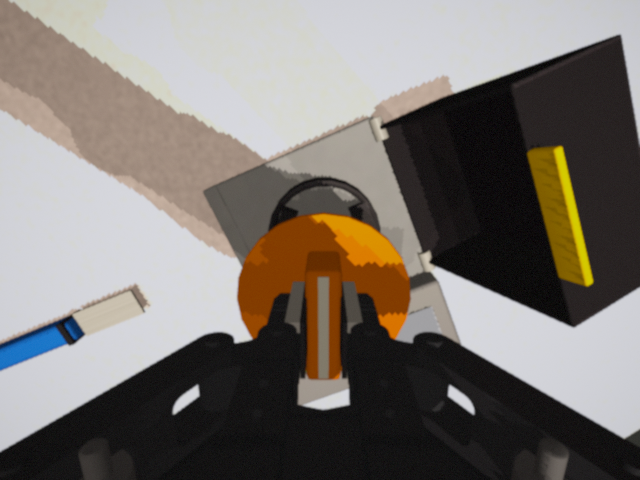

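The cap at (323,280) is held level. Its disc top is at 152 mm, so its underside is about 129 mm above the counter, 99 mm above the seat. The socket below is empty, the cover is open with its lip at (560,215), and the tool lies flat at (75,325). I'm handing in.

```bash
python3 -c "
from cell import hand_in; print(hand_in())"
```

```text
the job is handed in; nothing more can be done
None
```

The job is handed in at about 19 s of the 61 s allowed; the cover was levered up with the pry tool and is fully open, the tool lies flat on the counter, and the cap (which loosens anticlockwise) is held level and still about 10 cm above its socket, but `hand_in()` returned no verdict.

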